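# Roll the paint tin into its taped bay

### The job

The paint tin lying on its side is in the way: put your fingertips on its top and roll it gently along the bench into the taped rectangle, where it belongs, and leave it lying there at rest, wholly inside the tape. Only push on the top of the tin: do not grip or lift it, stand it up, shove it from low on its side or let it race off. Leave the jar, the crushed tin, the spout and the takeaway lid where they are.

Things in the scene. Friction and masses are not known exactly. Their poses are not given: they have to be found in the camera images.
- tin: plain closed steel paint tin, a cylinder 99 mm in diameter, 120 long, about 0.45 kg, lying on its side, free to roll. Origin: middle of the cylinder, 49.5 mm above the bench; x axis: along the cylinder (y, z turn as it rolls). Let go at a slow speed it stops within about 1 cm and stays. A fingertip on its top that moves d rolls it d/2, so the tip runs ahead of the crest: use several strokes
- bay: rectangle outlined flat on the bench in pale masking tape 15 mm wide; inside the tape 170 mm along its x axis, 136 mm along its y axis; origin: centre of the rectangle, on the bench. The tin starts outside it, 135 to 215 mm away centre to centre along the bay's y axis (to either side), within 0.05 rad of parallel to the bay's x axis
- jar: a closed clear glass jar with a steel lid, 72 mm wide and 105 tall, standing; origin at the centre of its underside; to be left alone
- crushed_tin: a crushed drinks tin, about 70 mm wide and 55 tall, standing; origin at the centre of its underside; to be left alone
- spout: a green plastic watering can spout, 180 mm long and about 55 wide, lying; origin at the centre of its underside; to be left alone
- takeaway_lid: a translucent takeaway lid, 170 by 120 mm and 12 thick, lying flat; origin at the centre of its underside; to be left alone
Not all that is in view belongs to the job. Leave any black look-alike of the tin alone.

How it is judged:
By the outcome, as a careful person would: the job done as asked, in the order asked, and still so for the second after the job is handed in, with the robot touching nothing.
It also fails if it takes over 67 s, if anything falls off the work surface, if the arm or the gripper's body presses on something with over 40 N, if the wrist force passes 120 N, or if a joint passes its speed limit or range.

### The arm

A 6-joint arm with a two-finger parallel gripper is mounted at the origin on the work surface. World frame = base frame: x ahead of the robot, y to its left, z up, the work surface at z = 0. Lengths are in m, angles in rad, forces in N, time in s.
With the tool pointing down it reaches from about 0.35 to 0.975 m from the base axis. Payload 7.1 kg.
Tool frame: the origin (TCP) lies midway between the tips of the shut fingers; the grasp point (between the pads) lies 19 mm behind it (manip.grip_point_offset is the distance from the TCP to the grasp point, in m); z points along the fingers, x is the direction in which the jaws open and shut, and the axes are right-handed (so a half turn about z gives the same grasp; the last joint's range is limited). The gripper opens to 88 mm and grips with 3 to 60 N. Pads are 20 mm wide; open, the fingers measure 115 mm over their backs; the gripper's body (75 mm by 178 mm) begins 61 mm behind the grasp point.
Start: joints at [-1.359, 0.423, 1.63, -0, 1.089, -0.019], TCP at [0.143, -0.608, 0.223] pointing down, gripper open.
Joint ranges: [-3, 3], [-0.9, 2.11], [0.09, 2.58], [-1.31, 4.45], [0.11, 2.69], [-2.54, 2.54]. Speed limits (rad/s): [2.39, 2.39, 3.01, 3.14, 3.14, 3.14].

### API

Orientations are given as a unit quaternion [x, y, z, w].
In Python, from workcell import manip gives the robot as it stands.
- The arm moves only by the tool jog_arm, never from a script. Its argument "series" is a list of rows, each a list of 7 numbers: the opening, from 0 (shut) to 1 (fully open), then the shift along the world's x, y, z normalised to -1 to 1, where 1 is 0.075 m, then the turn, a rotation vector about the world's x, y, z normalised to -1 to 1, where 1 is 0.5 rad. In form: [[gripper, dx, dy, dz, ax, ay, az], ...]. A call has 1 to 10 rows; each row shifts and turns the commanded pose from where the row before left it; what a row does not reach is not made up. A row lasts 1/8 s, in which the tool goes at most 62.5 mm and 10.7 degrees, less where a joint would pass 70% of its speed; a pose out of reach is approached as far as the arm can. A call with a number of a shift or a turn outside -1 to 1 is refused whole. A call with a gripper value outside its range is refused whole. The fingers move at their own pace and stop on an object; the grip force is fixed at half the most. Time passes only in rows, so rows that do not move let the fingers close. It gives the time, the measured TCP pose, the force and the opening at its end, in the units of the state.
- manip.observe(): the state, without advancing time (a new reading comes with each control period).
- manip.get_image(name): name is "scene" or "top" or "wrist"; returns a dict with "img" (480x640x3 uint8, blue, green, red), "range_z" (480x640 float32, m along the optical axis (not along the pixel's ray), 0 where there is no reading), "fx", "fy", "cx", "cy" (pixels), "eye" and "orientation" of the camera in the world; the wrist camera has in their place "hand_eye" (4x4, takes a point from camera to tool coordinates, whose origin is the TCP and whose axes are the tool frame's). Camera axes: x right, y up, looking along -z (the intrinsics and any distortion apply to the point x, -y, -z); pixel columns grow to the right and rows downward; lengths in m; the calibration is good to about 2 mm. A picture is of the moment at which its call begins: read the wrist's pose just before it.
- manip.sign_off(): hands the job in, once; it reports no verdict.
Trained networks look in the newest picture that a camera, given by its name, has taken for a name from the list of things; names that differ only in an ending like _2 or _b are one class to them, and where a whole thing is asked for, a point or a joint stands for the part that bears it (a point fixed in the world has none). Each returns a list of dicts, best first, with "p" (0 to 1); they miss things now and then, are a little off and sometimes report something else, mostly with a low value. They report only what shows in the picture. A call takes as long as a camera call. They do not tell look-alikes from the thing itself.
- manip.trace(camera, label): "region" (480x640 bool, what is visible of it) and "rect" ([left, top, right, bottom] in pixels, round what is visible of it).
- manip.pinpoint(camera, label): "position" ([column, row] in pixels: a listed point, or the origin of a listed thing).
The state is a dict: "time": time; "joint_positions": joint angles; "qvel": joint speeds; "effort": joint torques, N m; "ee_pos": TCP position; "ee_rot": TCP orientation; "contact_force": force on the tool from outside, world axes, zero at the start; "wrist_torque": the same for the moment, N m; "gripper_width": finger opening in m.
Only numpy, scipy, OpenCV 4.12 (cv2) and the standard library are available. Lean on these libraries where they do the work, as an engineer would, in place of code of your own. Each camera call takes 0.05 s, during which the arm holds its last target.

## Working session

There is one attempt and no reset: what is moved stays moved. The work goes in short steps, Python scripts to look and compute and a tool call to move; the robot and the scene stay as the last step left them, time stands still between calls to the robot, and variables do not carry over. Pictures are saved under pics/ and viewed, and the job is handed in when it is done.

Besides the shell and the picture viewer there is one more tool, called as name(argument=value, ...), one argument or row to a line, values as JSON. jog_arm: Moves the arm, as the interface text tells. Its arguments: {"type":"object","properties":{"series":{"type":"array","items":{"type":"array","items":{"type":"number"}}}},"required":["series"]}

```bash
mkdir -p pics; cat > h.py <<'E'
import numpy as np, cv2
from scipy.spatial.transform import Rotation as R
from workcell import manip
def world(im, u, v, z=None, d=None):
    u=np.asarray(u,float);v=np.asarray(v,float)
    r=np.stack([(u-im['cx'])/im['fx'],-(v-im['cy'])/im['fy'],-np.ones_like(u)],-1)
    M=np.asarray(im['orientation'],float)
    M=R.from_quat(M).as_matrix() if M.size==4 else M
    w=r@M.T; e=np.asarray(im['eye'])
    if d is None: d=(z-e[2])/w[...,2]
    return e+w*np.asarray(d)[...,None]
E
python3 - <<'E'
from h import *
for c in ['scene','top']:
    im=manip.get_image(c); cv2.imwrite(f'pics/{c}0.png',im['img'])
    print(c,{k:v for k,v in im.items() if k not in('img','range_z')})
    for n in ['tin','bay','jar','crushed_tin','spout','takeaway_lid']:
        t=manip.trace(c,n); p=manip.pinpoint(c,n)
        print(n,[(round(x['p'],2),[int(a) for a in x['rect']]) for x in t],[(round(x['p'],2),np.round(x['position'])) for x in p])
print(manip.observe())
E
```

```text
scene {'fx': 490.09718128952755, 'fy': 490.09718128952755, 'cx': 324.42743572325327, 'cy': 234.94636616469614, 'eye': array([1.0307903 , 0.62216398, 0.84445783]), 'orientation': array([0.12417469, 0.37498017, 0.86305974, 0.314799  ])}
tin [(0.96, [271, 187, 334, 237]), (0.95, [277, 117, 324, 156]), (0.73, [413, 213, 474, 273]), (0.61, [325, 144, 372, 204]), (0.61, [153, 187, 209, 235])] [(0.88, array([303., 213.])), (0.84, array([346., 170.])), (0.8, array([180., 212.])), (0.73, array([444., 245.])), (0.71, array([302., 136.]))]
bay [(0.94, [277, 229, 380, 300])] []
jar [(0.56, [259, 306, 304, 365])] [(0.55, array([282., 352.]))]
crushed_tin [(0.9, [404, 352, 444, 392])] [(0.61, array([425., 378.]))]
spout [(0.6, [209, 152, 279, 193])] [(0.55, array([246., 179.]))]
takeaway_lid [(0.61, [166, 250, 246, 318])] [(0.82, array([206., 285.]))]
top {'fx': 511.47225140872837, 'fy': 511.47225140872837, 'cx': 317.40950803763076, 'cy': 235.43826386332958, 'eye': array([ 0.40171974, -0.00443821,  1.45288385]), 'orientation': array([ 0.03443386, -0.04224916, -0.69656514,  0.71542038])}
tin [(0.97
[... 652 characters left out ...]
oint_positions': array([-1.35897135e+00,  4.23085033e-01,  1.62990740e+00,  8.27584881e-06,
        1.08861479e+00, -1.90450579e-02]), 'qvel': array([ 8.88628068e-04,  3.99089108e-05,  8.07774814e-04, -1.78548888e-03,
       -1.13170509e-03,  3.75031526e-04]), 'effort': array([-2.51811667e-03, -5.44589889e+01, -2.74050772e+01,  6.42603845e-02,
        1.68005121e-02, -5.29768570e-06]), 'ee_pos': array([ 0.14301017, -0.60839401,  0.2226815 ]), 'ee_rot': array([ 7.83843359e-01, -6.20958605e-01, -3.28990090e-06, -7.45941882e-06]), 'contact_force': array([-0.82852228,  0.4422773 ,  0.4205364 ]), 'wrist_torque': array([-0.03892205, -0.05699455, -0.03980688]), 'gripper_width': 0.08738016115472047}
```

View pics/scene0.png

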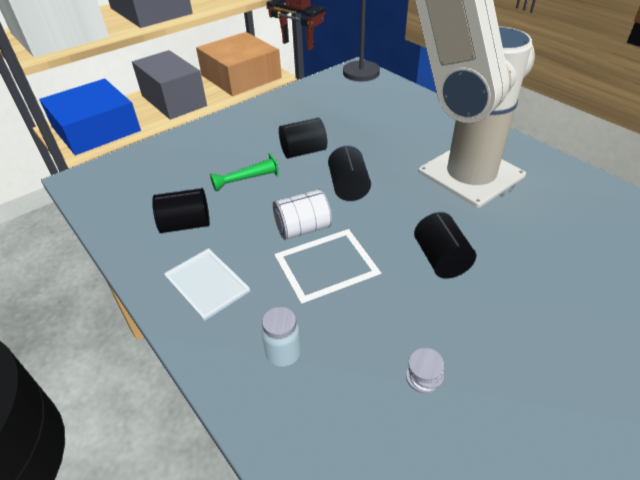

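View pics/top0.png

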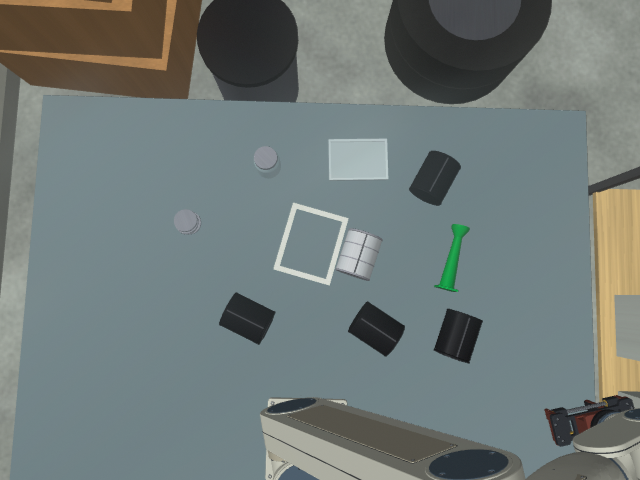

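```bash
python3 - <<'E'
import cv2
a=cv2.imread('pics/top0.png')[120:380,150:500]; cv2.imwrite('pics/topcrop.png',cv2.resize(a,None,fx=2.2,fy=2.2,interpolation=cv2.INTER_CUBIC))
a=cv2.imread('pics/scene0.png')[100:320,150:480]; cv2.imwrite('pics/scenecrop.png',cv2.resize(a,None,fx=2.4,fy=2.4,interpolation=cv2.INTER_CUBIC))
E
```

```text
(no output)
```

View pics/topcrop.png

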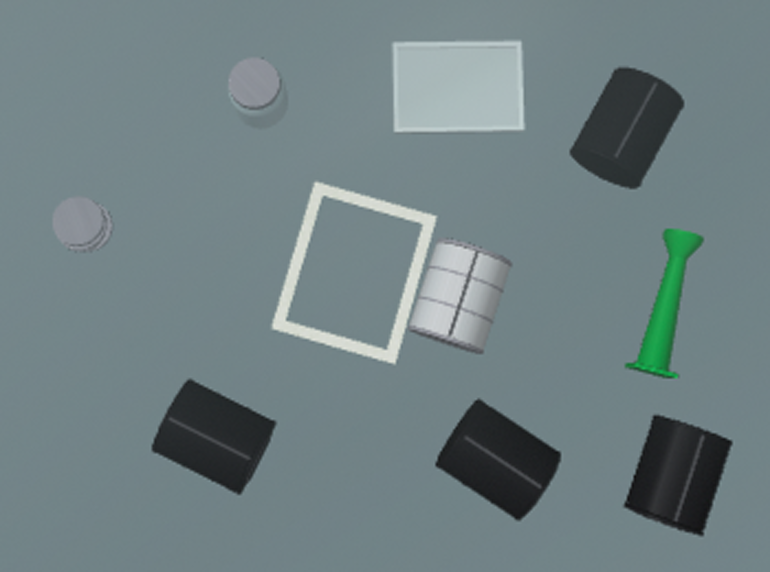

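View pics/scenecrop.png

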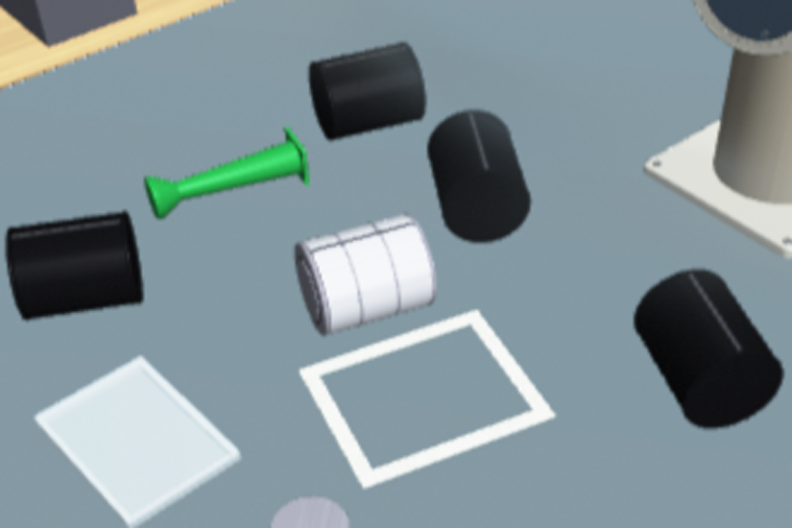

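The silver tin, at top px (360,254) and scene px (303,214), fits "plain steel" and lies beside the tape at (312,244). The four black cylinders at top (247,318), (377,329), (458,336) and (435,178) are look-alikes. The crop confirms this. Next I measure the bay and the tin.

```bash
cat >> h.py <<'E'
def bay(c='top'):
    im=manip.get_image(c); t=manip.trace(c,'bay'); m=t[0]['region'].astype(np.uint8)
    cs,_=cv2.findContours(m,cv2.RETR_EXTERNAL,cv2.CHAIN_APPROX_NONE)
    k=max(cs,key=cv2.contourArea)[:,0,:]
    P=world(im,k[:,0],k[:,1],z=0.)[:,:2]
    return cv2.minAreaRect((P*1000).astype(np.float32)),P
def tin(near,c='top'):
    im=manip.get_image(c)
    out=[]
    for t in manip.trace(c,'tin'):
        v,u=np.nonzero(t['region']); d=im['range_z'][v,u]; ok=d>0
        P=world(im,u[ok],v[ok],d=d[ok])
        if np.linalg.norm(np.median(P[:,:2],0)-near)<.09: out.append((t['p'],P))
    return out
def tinfit(P):
    # fit cylinder r=.0495, z=.0495, on points in upper half; axis angle, offset
    from scipy.optimize import least_squares
    r=.0495
    Q=P[(P[:,2]>.055)&(P[:,2]<.115)]
    c0=Q[:,:2].mean(0)
    def res(p,Q=Q):
        n=np.array([-np.sin(p[1]),np.cos(p[1])])
        return np.hypot((Q[:,:2]-c0)@n-p[0],Q[:,2]-r-p[2])-r
    best=min((least_squares(res,[0,a,0],loss='soft_l1',f_scale=.002) for a in np.arange(-1.5,1.6,.5)),key=lambda s:s.cost)
    o,a,dz=best.x
    u=np.array([np.cos(a),np.sin(a)]);n=np.array([-u[1],u[0]])
    s=(Q[:,:2]-c0)@u; lo,hi=np.percentile(s,[1,99])
    return c0+n*o+u*(lo+hi)/2,a,dz,hi-lo,np.median(abs(best.fun))
E
python3 - <<'E'
from h import *
for c in ['top','scene']:
    rc,P=bay(c); print(c,'bay',rc, 'corners',np.round(cv2.boxPoints(rc)).tolist())
    im=manip.get_image(c); pp=[x['position'] for x in manip.pinpoint(c,'tin')]
    print([np.round(world(im,*p,z=.0495),3).tolist() for p in pp])
    near=np.array([.38,.1])
    near=np.array([0.345,-0.10]) if 0 else world(manip.get_image('top'),360.,254.,z=.05)[:2]
    for p,Pt in tin(near,c): print(c,p,len(Pt),Pt[:,2].max(),tinfit(Pt))
    for n in ['jar','crushed_tin','spout','takeaway_lid']:
        print(n,[np.round(world(im,*x['position'],z=0.),3).tolist() for x in manip.pinpoint(c,n)])
E
```

```text
top bay ((539.7881469726562, -0.6350326538085938), (172.02134704589844, 209.2137908935547), 76.47380065917969) corners [[418.0, -60.0], [621.0, -109.0], [662.0, 59.0], [458.0, 107.0]]
[[0.726, -0.326, 0.05], [0.287, -0.409, 0.05], [0.505, -0.135, 0.05], [0.3, -0.191, 0.05], [0.322, 0.163, 0.05]]
top 0.96 1635 0.10674507236621 (array([ 0.50509436, -0.1323481 ]), np.float64(-0.3002887460137249), np.float64(-0.0008099684426162487), np.float64(0.11845198116972991), np.float64(0.0014109784572598552))
jar [[0.749, 0.127, 0.0]]
crushed_tin [[0.589, 0.342, 0.0]]
spout []
takeaway_lid [[0.772, -0.127, 0.0]]
scene bay ((535.9598388671875, 0.13165283203125), (167.34793090820312, 200.28297424316406), 75.21017456054688) corners [[418.0, -55.0], [611.0, -106.0], [654.0, 55.0], [460.0, 107.0]]
[[0.305, -0.187, 0.049], [0.322, 0.171, 0.049], [0.307, -0.4, 0.049], [0.503, -0.137, 0.049]]
scene 0.88 2196 0.10411392389738583 (array([ 0.5067201 , -0.13151983]), np.float64(-0.3017346301498051), np.float64(0.0007694151819665978), np.float64(0.12039198641973636), np.float64(0.001296894431418321))
jar [[0.767, 0.126, 0.0]]
crushed_tin [[0.584, 0.356, 0.0]]
spout [[0.513, -0.402, 0.0]]
takeaway_lid [[0.788, -0.124, 0.0], [0.588, 0.353, 0.0]]
```

```bash
cat > bay2.py <<'E'
from h import *
for c,roi in [('top',(265,195,356,290)),('scene',(270,222,388,305))]:
    im=manip.get_image(c); b=im['img']
    l,t,r,bt=roi
    m=np.zeros(b.shape[:2],np.uint8); m[t:bt,l:r]=1
    lo=195 
    h=((b.min(2)>lo)&(m>0)).astype(np.uint8)
    for tt in manip.trace(c,'tin'):
        if tt['p']>.3: h[cv2.dilate(tt['region'].astype(np.uint8),np.ones((3,3)))>0]=0
    n,lab,st,_=cv2.connectedComponentsWithStats(h)
    i=1+np.argmax(st[1:,4]); h=(lab==i).astype(np.uint8)
    cs,hi=cv2.findContours(h,cv2.RETR_CCOMP,cv2.CHAIN_APPROX_NONE)
    for k in sorted(cs,key=cv2.contourArea)[-2:]:
        k=k[:,0,:].astype(float)
        P=world(im,k[:,0],k[:,1],z=0.)[:,:2]
        rc=cv2.minAreaRect((P*1000).astype(np.float32)); print(c,np.round(rc[0],1),np.round(rc[1],1),round(rc[2],2))
E
python3 bay2.py
```

```text
top [ 5.373e+02 -1.000e-01] [143.7 177.6] 75.44
top [5.373e+02 2.000e-01] [164.3 197.5] 75.48
scene [535.9   1.2] [140.4 174.1] 75.44
scene [535.9   1.3] [168.  200.6] 75.4
```

jog_arm(
  series=[
    [0.5,0.5,0.5,0,0,0,0.35],
    [0.5,0.6,0.6,0,0,0,0.35],
    [0.5,0.6,0.7,0,0,0,0.35],
    [0.5,0.6,0.7,0,0,0,0.35],
    [0.5,0.6,0.7,0,0,0,0.35],
    [0.5,0.6,0.7,0,0,0,0.33],
    [0.5,0.6,0.7,0,0,0,0],
    [0.5,0.5,0.7,0,0,0,0],
    [0.5,0.0,0.4,0,0,0,0],
    [0.5,0,0,0,0,0,0],
  ],
)

```text
time: 3.85
ee_pos: [0.4645, -0.2069, 0.2227]
ee_rot: [0.989, -0.148, -0.0, -0.0]
contact_force: [-0.8, -0.1, 0.3]
gripper_width: 0.0441
```

jog_arm(
  series=[
    [0.5,0.25,0.4,-0.2,0,0,0],
    [0.5,0.25,0.41,-0.3,0,0,0],
    [0.5,0,0,-0.5,0,0,0],
    [0.5,0,0,-0.4,0,0,0],
    [0.5,0,0,-0.13,0,0,0],
    [0.5,0,0,0,0,0,0],
    [0.5,0,0,0,0,0,0],
  ],
)

```text
time: 4.72
ee_pos: [0.5027, -0.1486, 0.1091]
ee_rot: [0.989, -0.15, 0.001, 0.0]
contact_force: [0.6, 0.2, 0.6]
gripper_width: 0.0437
```

jog_arm(
  series=[
    [0.5,0,0,-0.06,0,0,0],
    [0.5,0,0,-0.04,0,0,0],
    [0.5,0,0,-0.027,0,0,0],
    [0.5,0,0,0,0,0,0],
  ],
)

```text
time: 5.22
ee_pos: [0.5019, -0.1478, 0.0985]
ee_rot: [0.989, -0.149, 0.0, 0.0]
contact_force: [-0.2, -0.5, 1.7]
gripper_width: 0.0437
```

```bash
python3 - <<'E'
from h import *
for c in ['wrist','scene']:
    im=manip.get_image(c); b=im['img']
    if c=='scene': b=cv2.resize(b[150:320,220:420],None,fx=3,fy=3)
    cv2.imwrite(f'pics/{c}1.png',b)
print(manip.observe()['contact_force'])
E
```

```text
[-0.26013956  0.06476983  0.91305414]
```

View pics/scene1.png

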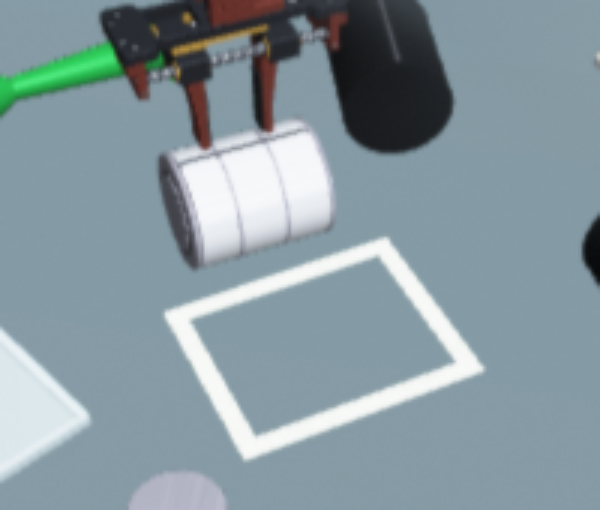

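View pics/wrist1.png

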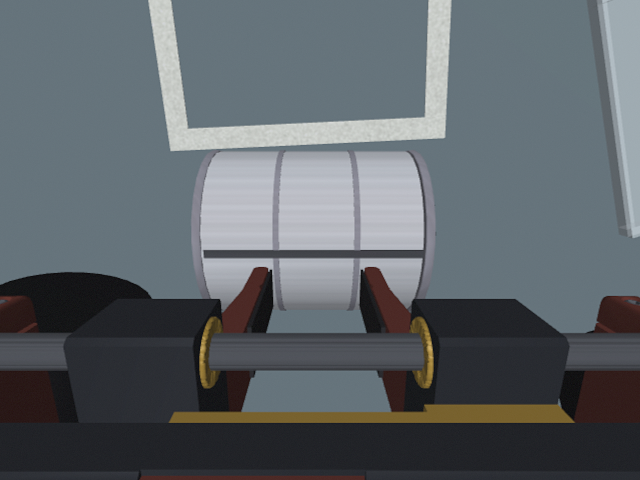

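The fingertips sit just above the tin, slightly behind the crest. In the wrist view they end at (265,270) and (370,270), and the tin spans rows 150-310. I'll creep down to contact.

jog_arm(
  series=[
    [0.5,0,0,-0.014,0,0,0],
    [0.5,0,0,-0.014,0,0,0],
    [0.5,0,0,0,0,0,0],
  ],
)

```text
time: 5.7
ee_pos: [0.5021, -0.1481, 0.0976]
ee_rot: [0.989, -0.149, 0.0, 0.0]
contact_force: [-4.2, -0.9, 15.6]
gripper_width: 0.0442
```

jog_arm(
  series=[
    [0.5,0.012,0.038,0.005,0,0,0],
    [0.5,0.024,0.076,0,0,0,0],
    [0.5,0.024,0.076,0,0,0,0],
    [0.5,0.024,0.076,0,0,0,0],
    [0.5,0.024,0.076,0,0,0,0],
    [0.5,0.012,0.038,0,0,0,0],
  ],
)

```text
time: 6.45
ee_pos: [0.5111, -0.119, 0.0988]
ee_rot: [0.989, -0.149, 0.0, -0.0]
contact_force: [-8.5, 1.8, 25.8]
gripper_width: 0.0438
```

```bash
cat > st.py <<'E'
from h import *
import sys
near=np.array([float(sys.argv[1]),float(sys.argv[2])])
C=np.array([.5366,.0007]);a=-.254;u=np.array([np.cos(a),np.sin(a)]);n=np.array([-u[1],u[0]])
for c in ['scene','top']:
    for p,P in tin(near,c):
        q,th,dz,L,e=tinfit(P); print(c,round(p,2),np.round(q,4),'th',round(th,3),'dz',round(dz,4),'L',round(L,3),'err',round(e,4),'bay xy mm',np.round([(q-C)@u*1e3,(q-C)@n*1e3],1))
o=manip.observe(); print(o['time'],np.round(o['ee_pos'],4),np.round(o['contact_force'],1))
E
python3 st.py .51 -.12
```

```text
scene 0.86 [ 0.512  -0.1172] th 2.836 dz 0.0007 L 0.119 err 0.0013 bay xy mm [   5.8 -120.3]
6.65 [ 0.511  -0.1191  0.0988] [-7.9  2.3 26.4]
```

jog_arm(
  series=[
    [0.5,0.012,0.038,0.013,0,0,0],
    [0.5,0.024,0.076,0,0,0,0],
    [0.5,0.024,0.076,0,0,0,0],
    [0.5,0.024,0.076,-0.003,0,0,0],
    [0.5,0.024,0.076,-0.004,0,0,0],
    [0.5,0.012,0.038,-0.002,0,0,0],
    [0.5,0,0,0,0,0,0],
  ],
)

```text
time: 7.52
ee_pos: [0.52, -0.0903, 0.0985]
ee_rot: [0.989, -0.149, 0.0, -0.0]
contact_force: [-6.2, 2.5, 19.1]
gripper_width: 0.044
```

```bash
python3 st.py .516 -.103
```

```text
scene 0.91 [ 0.5158 -0.1024] th -0.306 dz 0.0007 L 0.12 err 0.0013 bay xy mm [   5.8 -105. ]
7.725 [ 0.5199 -0.0905  0.0985] [-5.8  3.9 20.3]
```

jog_arm(
  series=[
    [0.5,0,0,0.133,0,0,0],
    [0.5,-0.055,-0.19,0,0,0,0],
    [0.5,-0.055,-0.18,0,0,0,0],
    [0.5,0,0,0,0,0,0],
    [0.5,0,0,-0.1,0,0,0],
    [0.5,0,0,-0.02,0,0,0],
    [0.5,0,0,-0.013,0,0,0],
    [0.5,0,0,0,0,0,0],
  ],
)

```text
time: 8.72
ee_pos: [0.5121, -0.1186, 0.0978]
ee_rot: [0.989, -0.149, 0.0, 0.0]
contact_force: [-3.4, -1.0, 14.5]
gripper_width: 0.0437
```

```bash
python3 st.py .516 -.103
```

```text
scene 0.8 [ 0.5158 -0.1025] th -0.307 dz 0.0007 L 0.12 err 0.0013 bay xy mm [   5.8 -105.1]
top 0.58 [ 0.5118 -0.1045] th -0.299 dz 0.0016 L 0.115 err 0.001 bay xy mm [   2.4 -108. ]
8.925 [ 0.5121 -0.1185  0.0978] [-3.5  0.2 14.9]
```

jog_arm(
  series=[
    [0.5,0.016,0.051,0.004,0,0,0],
    [0.5,0.03,0.102,0.004,0,0,0],
    [0.5,0.03,0.102,0.004,0,0,0],
    [0.5,0.03,0.102,0.002,0,0,0],
    [0.5,0.03,0.102,0,0,0,0],
    [0.5,0.03,0.102,-0.002,0,0,0],
    [0.5,0.03,0.102,-0.004,0,0,0],
    [0.5,0.03,0.102,-0.005,0,0,0],
    [0.5,0.016,0.051,-0.003,0,0,0],
    [0.5,0,0,0,0,0,0],
  ],
)

```text
time: 10.18
ee_pos: [0.5311, -0.0567, 0.0982]
ee_rot: [0.989, -0.149, 0.001, -0.0]
contact_force: [-2.1, 2.2, 16.3]
gripper_width: 0.044
```

```bash
python3 st.py .525 -.07
```

```text
scene 0.78 [ 0.5256 -0.0712] th 2.838 dz 0.0004 L 0.12 err 0.0014 bay xy mm [  7.4 -72.4]
10.375 [ 0.5311 -0.0569  0.0982] [-3.1  1.5 15.3]
```

Tin now at n = -72 mm. Repeat the return and the stroke.

jog_arm(
  series=[
    [0.5,0,0,0.133,0,0,0],
    [0.5,-0.063,-0.2,0,0,0,0],
    [0.5,-0.063,-0.2,0,0,0,0],
    [0.5,0,0,0,0,0,0],
    [0.5,0,0,-0.1,0,0,0],
    [0.5,0,0,-0.02,0,0,0],
    [0.5,0,0,-0.013,0,0,0],
    [0.5,0,0,0,0,0,0],
  ],
)

```text
time: 11.38
ee_pos: [0.5209, -0.0873, 0.0978]
ee_rot: [0.989, -0.149, 0.0, 0.0]
contact_force: [-3.4, -0.5, 13.7]
gripper_width: 0.0441
```

jog_arm(
  series=[
    [0.5,0.016,0.051,0.004,0,0,0],
    [0.5,0.03,0.102,0.004,0,0,0],
    [0.5,0.03,0.102,0.004,0,0,0],
    [0.5,0.03,0.102,0.002,0,0,0],
    [0.5,0.03,0.102,0,0,0,0],
    [0.5,0.03,0.102,-0.002,0,0,0],
    [0.5,0.03,0.102,-0.004,0,0,0],
    [0.5,0.03,0.102,-0.005,0,0,0],
    [0.5,0.016,0.051,-0.003,0,0,0],
    [0.5,0,0,0,0,0,0],
  ],
)

```text
time: 12.62
ee_pos: [0.5399, -0.0254, 0.0983]
ee_rot: [0.989, -0.149, 0.001, -0.0]
contact_force: [-2.2, 1.1, 15.7]
gripper_width: 0.044
```

```bash
python3 st.py .53 -.04
```

```text
scene 0.64 [ 0.535  -0.0402] th -0.307 dz 0.0005 L 0.121 err 0.0013 bay xy mm [  8.8 -40. ]
12.825 [ 0.5398 -0.0256  0.0983] [-2.2  1.8 14.7]
```

jog_arm(
  series=[
    [0.5,0,0,0.133,0,0,0],
    [0.5,-0.063,-0.2,0,0,0,0],
    [0.5,-0.063,-0.2,0,0,0,0],
    [0.5,0,0,0,0,0,0],
    [0.5,0,0,-0.1,0,0,0],
    [0.5,0,0,-0.02,0,0,0],
    [0.5,0,0,-0.013,0,0,0],
    [0.5,0,0,0,0,0,0],
  ],
)

```text
time: 13.82
ee_pos: [0.5295, -0.056, 0.0978]
ee_rot: [0.989, -0.149, 0.0, 0.0]
contact_force: [-2.8, -0.1, 12.7]
gripper_width: 0.0441
```

jog_arm(
  series=[
    [0.5,0.016,0.051,0.004,0,0,0],
    [0.5,0.03,0.102,0.004,0,0,0],
    [0.5,0.03,0.102,0.004,0,0,0],
    [0.5,0.03,0.102,0.002,0,0,0],
    [0.5,0.03,0.102,0,0,0,0],
    [0.5,0.03,0.102,-0.002,0,0,0],
    [0.5,0.03,0.102,-0.004,0,0,0],
    [0.5,0.03,0.102,-0.005,0,0,0],
    [0.5,0.016,0.051,-0.003,0,0,0],
    [0.5,0,0,0,0,0,0],
  ],
)

```text
time: 15.08
ee_pos: [0.5486, 0.0059, 0.0983]
ee_rot: [0.989, -0.149, 0.001, -0.0]
contact_force: [-1.5, 1.7, 14.0]
gripper_width: 0.0438
```

```bash
python3 st.py .545 -.01
```

```text
scene 0.64 [ 0.545 -0.009] th -0.302 dz 0.0004 L 0.12 err 0.0013 bay xy mm [10.6 -7.3]
15.275 [0.5485 0.0057 0.0983] [-1.7  2.5 14.5]
```

jog_arm(
  series=[
    [0.5,0,0,0.133,0,0,0],
    [0.5,-0.044,-0.14,0,0,0,0],
    [0.5,-0.044,-0.14,0,0,0,0],
    [0.5,0,0,0,0,0,0],
    [0.5,0,0,-0.1,0,0,0],
    [0.5,0,0,-0.018,0,0,0],
    [0.5,0,0,-0.006,0,0,0],
    [0.5,0,0,0,0,0,0],
  ],
)

```text
time: 16.27
ee_pos: [0.5412, -0.0157, 0.0988]
ee_rot: [0.989, -0.149, 0.001, -0.0]
contact_force: [-4.4, 1.7, 16.9]
gripper_width: 0.0437
```

jog_arm(
  series=[
    [0.5,0.012,0.038,0.002,0,0,0],
    [0.5,0.022,0.076,0.001,0,0,0],
    [0.5,0.018,0.05,0,0,0,0],
    [0.5,0.008,0.025,0,0,0,0],
    [0.5,0,0,0,0,0,0],
    [0.5,0,0,0,0,0,0],
  ],
)

```text
time: 17.02
ee_pos: [0.5456, -0.0013, 0.099]
ee_rot: [0.989, -0.149, 0.0, -0.0]
contact_force: [-4.1, 1.5, 16.9]
gripper_width: 0.0437
```

```bash
python3 st.py .545 -.003
```

```text
scene 0.73 [ 0.5467 -0.0017] th -0.306 dz 0.0005 L 0.121 err 0.0013 bay xy mm [10.4  0.2]
17.225 [ 0.5456 -0.0013  0.099 ] [-4.1  1.7 17.3]
```

Centred across the bay, with x off by 10 mm (about 25 mm is available). Lift clear and retreat so the top camera sees it.

jog_arm(
  series=[
    [0.5,0,0,0.08,0,0,0],
    [0.5,0,0,0.3,0,0,0],
    [0.5,0,0,0.6,0,0,0],
    [0.5,0,-0.3,0.6,0,0,0],
    [0.5,-0.3,-0.7,0.2,0,0,0],
    [0.5,-0.3,-0.7,0,0,0,0],
    [0.5,-0.3,-0.7,0,0,0,0],
    [0.5,-0.3,-0.7,0,0,0,0],
    [0.5,0,-0.3,0,0,0,0],
    [0.5,0,0,0,0,0,0],
  ],
)

```text
time: 18.48
ee_pos: [0.4548, -0.258, 0.231]
ee_rot: [0.989, -0.151, -0.0, -0.0]
contact_force: [0.2, 0.4, 0.1]
gripper_width: 0.044
```

```bash
python3 st.py .545 -.003; python3 - <<'E'
from h import *
for c,(a,b,e,f) in {'top':(120,380,150,500),'scene':(100,320,150,480)}.items():
    im=manip.get_image(c)['img'][a:b,e:f]; cv2.imwrite(f'pics/{c}2.png',cv2.resize(im,None,fx=2.2,fy=2.2,interpolation=cv2.INTER_CUBIC))
E
```

```text
scene 0.94 [ 0.5468 -0.0019] th -0.303 dz 0.0005 L 0.12 err 0.0012 bay xy mm [10.5  0. ]
top 0.71 [ 0.545  -0.0027] th -0.299 dz -0.0007 L 0.118 err 0.0014 bay xy mm [ 9.  -1.2]
18.675 [ 0.4552 -0.2557  0.231 ] [-0.  -0.7 -0.6]
```

View pics/top2.png

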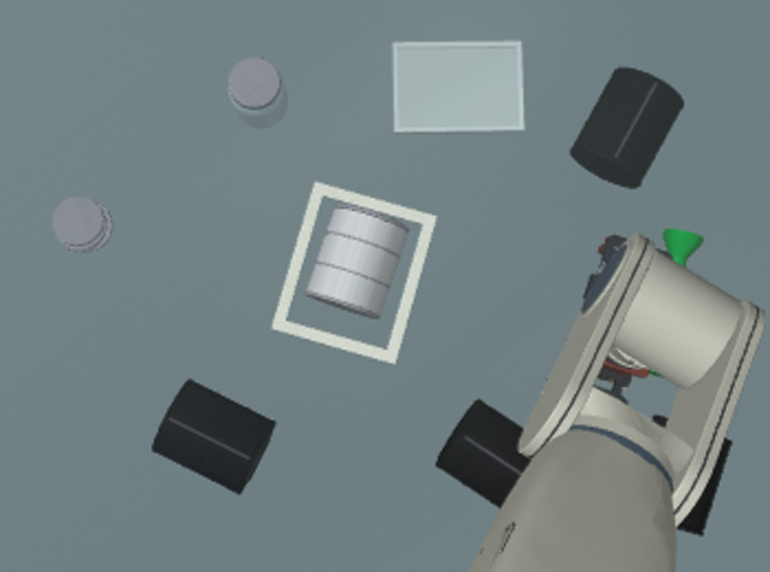

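View pics/scene2.png

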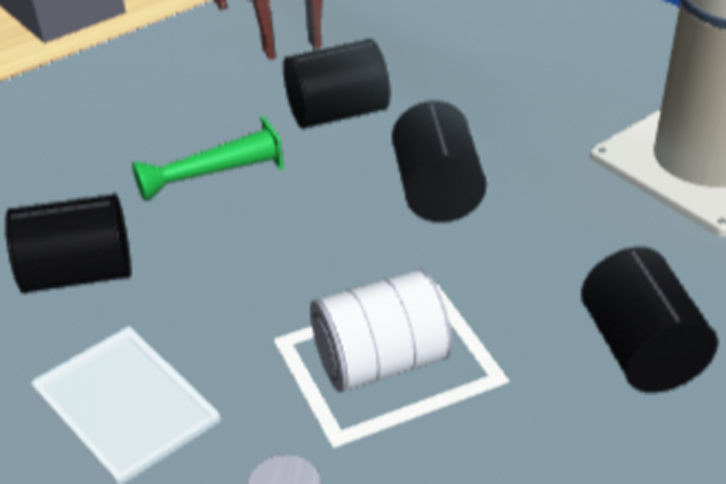

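The tin lies inside the tape all round (top crop: tin x 306-410, y 205-320, inside the tape at x 272-437, y 182-362). It hasn't moved since I let go of it, and the other things look untouched.

```bash
python3 st.py .545 -.003; python3 -c "
from workcell import manip
print(manip.sign_off())"
```

```text
scene 0.98 [ 0.5468 -0.0018] th -0.303 dz 0.0005 L 0.12 err 0.0012 bay xy mm [10.5  0.1]
top 0.69 [ 0.5449 -0.0026] th -0.3 dz -0.0009 L 0.118 err 0.0016 bay xy mm [ 8.8 -1.1]
18.975 [ 0.4553 -0.2563  0.2314] [-0.1  0.3 -0.4]
the job is handed in; nothing more can be done
None
```

I rolled the silver paint tin into the taped rectangle with five strokes of two part-open fingertips on its top. I then lifted clear and handed the job in at about 19 s.

- **Position:** The tin is about 9–10 mm off the bay's centre lengthwise and 0–1 mm across it. It is turned about 0.05 rad, which leaves roughly 12 mm or more inside the tape all round. The two cameras agreed to about 2 mm.
- **At rest:** The tin's position did not change between the checks after I let go of it.
- **Forces:** The highest contact force I read was about 26 N, during the first stroke. I then raised the fingertips slightly, and later readings were at most about 20 N.
- **Other things:** In the last pictures the jar, crushed tin, spout, takeaway lid and black look-alikes appeared unmoved. I judged this by eye and did not measure them again.

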